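# Pick the red-capped sample tube from a crowded crate and lay it in the slanted rest

## Task

First lift the black cap wrench off the tubes in the crate and lay it flat inside the steel tray. Then pick out the red-capped sample tube and lay it in the V supports of the slanted rest, cap at the upper end and the tube's middle midway between the two supports, and let go. Set both down without dropping them, leave the other three tubes in the crate, and do not push the beaker or the slide box about or tip the beaker.

Things in the scene. Friction and masses are not known exactly. Their poses are not given: they have to be found in the camera images.
- tube_red: TARGET: closed rigid white sample tube with red cap, 60 to 130 g, 150 mm long. Origin mid-length on its axis; x points to the cap. Round body 30 mm in diameter, x=-67 to +51 mm (red band above x=+36); square cap 34x34 mm, x=+51 to +75; square foot 34x34 mm, x=-75 to -67. It lies on flats of cap and foot (does not roll), axis 17 mm above the crate floor.
- tube_red_cap (a point): centre of the end face of the red cap (tube_red x=+75 mm)
- tube_blue: sample tube with a blue cap, 150 mm long, lying on the crate floor; otherwise the same as tube_red. It is to stay in the crate.
- tube_green: sample tube with a green cap, 150 mm long, lying on the crate floor; otherwise the same as tube_red. It is to stay in the crate.
- tube_yellow: sample tube with a yellow cap, 150 mm long, lying on the crate floor; otherwise the same as tube_red. It is to stay in the crate.
- crate: fixed open grey plastic crate, 210 (x) x 290 (y) mm outside, 55 mm high, walls and floor 5 mm thick. Origin at the centre of its underside. Four tubes lie side by side in it in any order, roughly along its x, about 64 mm apart along y; red and green have their caps towards +x, blue and yellow towards -x.
- wrench: loose flat black plastic cap wrench, about 110 g, lying across the tops of the tubes, roughly along the crate's y. 190 mm long, 16 mm thick. Origin mid-length on its underside, near its balance point; x points to the head, z up. Straight bar 24 mm wide, x=-95 to +41 mm; square ring head 54x54 mm, x=+41 to +95 mm.
- wrench_head (a point): middle of the wrench's head end, at half its thickness (wrench x=+95 mm)
- wrench_tail (a point): middle of the wrench's handle end, at half its thickness (wrench x=-95 mm)
- tray: fixed shallow stainless steel instrument tray, 260 (x) x 120 (y) mm, rim 15 mm high, walls and floor 3 mm thick. Origin at the centre of its underside. It stands on one side of the crate, the slanted rest on the other.
- rest: fixed slanted tube rest: aluminium base plate 170 (x) x 90 (y) x 8 mm with narrow posts under the orange V supports (see cradle). Origin on the base's underside, 10 mm to the +x side of its centre. The seated tube lies above it along x, rising towards +x. There is free room for fingers on both sides of the tube between the two supports.
- cradle: orange supports of the rest. Origin: middle of the seated tube's axis, 85 mm straight above the rest's origin; x along that axis up the slope (0.35 rad above level) to where the cap belongs, z normal to it, up. Two open 90 degree V forks 8 mm thick at x=-33 and +33 mm, tops 2 mm above the axis, mouth 47, 58 mm wide overall. Stop face at x=-78 mm, 3 mm past the foot of a centred tube.
- beaker: loose open glass beaker, 66 mm in diameter, 90 mm high, standing just past the upper (+x) end of the rest. Bystander. Origin at the centre of its underside.
- slide_box: loose closed yellow box for microscope slides, about 84x104x36 mm, just past the tray's +x end. Bystander. Origin at the centre of its underside.
There are look-alikes about, which are no part of the job. Leave any purple or turquoise look-alike of the tube_blue alone.

How it is judged:
By the outcome, as a careful person would: the job done as asked, in the order asked, and still so for the second after the job is handed in, with the robot touching nothing.
It also fails if it takes over 54 s, if anything falls off the work surface, if the arm or the gripper's body presses on something with over 40 N, if the wrist force passes 120 N, or if a joint passes its speed limit or range.

## Robot

A 6-joint arm with a two-finger parallel gripper is mounted at the origin on the work surface. World frame = base frame: x ahead of the robot, y to its left, z up, the work surface at z = 0. Lengths are in mm, angles in rad, forces in N, time in s.
With the tool pointing down it reaches from about 350 to 975 mm from the base axis. Payload 7.1 kg.
Tool frame: the origin (TCP) lies midway between the tips of the shut fingers; the grasp point (between the pads) lies 19 mm behind it; z points along the fingers, y is the line along which they close (so a half turn about z gives the same grasp; the last joint's range is limited). The gripper opens to 88 mm and grips with 3 to 60 N. Pads are 20 mm wide; open, the fingers measure 115 mm over their backs; the gripper's body (75 mm by 178 mm) begins 61 mm behind the grasp point.
Start: joints at [1.093, 0.423, 1.63, -0, 1.089, -0.019], TCP at [276.763, 560.363, 222.675] pointing down, gripper open.
Joint ranges: [-3, 3], [-0.9, 2.11], [0.09, 2.58], [-1.31, 4.45], [0.11, 2.69], [-2.54, 2.54]. Speed limits (rad/s): [2.39, 2.39, 3.01, 3.14, 3.14, 3.14].

## Interface

Orientations are given as a rotation vector (axis times angle).
In Python, from workcell import ctrl gives the robot as it stands.
- The arm moves only by the shell command python3 -m pendant 'ROWS'. ROWS is a JSON object of lists of equal length, an entry for each row: "grip": the opening, from -1 (shut) to 1 (fully open); "linear": the shift along the tool's x, y, z in mm, a list of three; "angular": the turn, a rotation vector about the tool's x, y, z in rad, a list of three. In form: {"grip": [grip, ...], "linear": [[tx, ty, tz], ...], "angular": [[ax, ay, az], ...]}. A call has 1 to 12 rows; each row shifts and turns the commanded pose from where the row before left it, along the tool's axes as they then stand; what a row does not reach is not made up. A row lasts 1/12 s, in which the tool goes at most 41.7 mm and 7.16 degrees, less where a joint would pass 70% of its speed; a pose out of reach is approached as far as the arm can. A call with a gripper value outside its range is refused whole. The fingers move at their own pace and stop on an object; the grip force is fixed at half the most. Time passes only in rows, so rows that do not move let the fingers close. It gives the time, the measured TCP pose, the force, the opening and the grip force at its end, in the units of the state.
- ctrl.get_obs(): the state, without advancing time (a new reading comes with each control period).
- ctrl.get_image(name): name is "scene" or "top" or "wrist"; returns the picture (480x640x3 uint8, red, green, blue); there is no depth.
- ctrl.camera_params(name): a dict with "vfov" (degrees; the focal length in pixels is half the picture's height over the tangent of half this angle, whatever the lens; pixels are square), "cx", "cy" (the principal point, pixels), "k1" (the pictures are not rectified: a ray, as slopes to the right and down, at radius r is drawn at 1 + k1 r^2 times it, then the intrinsics apply), "R" (3x3) and "t" (3): a world point X has camera coordinates R X + t; the wrist camera has in their place "T_tool_cam" (4x4, takes a point from camera to tool coordinates, whose origin is the TCP and whose axes are the flange's). Camera axes: x right, y down, z forward; pixel columns grow to the right and rows downward; lengths in mm; the calibration is good to about 2 mm. A picture is of the moment at which its call begins: read the wrist's pose just before it. camera_params takes no time and is no camera call.
- ctrl.close_job(): hands the job in; it is judged then, once.
The state is a dict: "t": time; "qpos": joint angles; "qvel": joint speeds; "joint_torque": joint torques, N m; "ee_pos": TCP position; "orientation": TCP orientation; "ft_force": force on the tool from outside, world axes, zero at the start; "moment": the same for the moment, N m; "width": finger opening in mm; "grasp_force": force on a finger pad.
Only numpy, scipy, OpenCV 4.12 (cv2) and the standard library are available. Lean on these libraries where they do the work, as an engineer would, in place of code of your own. Each camera call takes 0.05 s, during which the arm holds its last target. There are 200 camera calls.

## Working session

There is one attempt and no reset: what is moved stays moved. The work goes in short steps, Python scripts to look and compute and a shell command to move; the robot and the scene stay as the last step left them, time stands still between calls to the robot, and variables do not carry over. Pictures are saved under pics/ and viewed, at most 10 in all, crops included, and the job is handed in when it is done.

```bash
mkdir -p pics; ls
cat > h.py <<'E'
import numpy as np, cv2
from scipy.spatial.transform import Rotation as Ro
from workcell import ctrl
def cam(name):
    p=ctrl.camera_params(name); f=240/np.tan(np.radians(p['vfov'])/2)
    if 'R' in p: R=np.array(p['R']);t=np.array(p['t'])
    else:
        o=ctrl.get_obs(); T=np.array(p['T_tool_cam']); W=np.eye(4)
        W[:3,:3]=Ro.from_rotvec(o['orientation']).as_matrix();W[:3,3]=o['ee_pos']
        M=np.linalg.inv(W@T);R=M[:3,:3];t=M[:3,3]
    return dict(f=f,cx=p['cx'],cy=p['cy'],k1=p['k1'],R=R,t=t)
def ray(c,uv):
    uv=np.atleast_2d(uv).astype(float)
    d=(uv-[c['cx'],c['cy']])/c['f']; s=d.copy()
    for _ in range(20): s=d/(1+c['k1']*(s**2).sum(1,keepdims=True))
    D=np.c_[s,np.ones(len(s))]@c['R']; return -c['R'].T@c['t'],D
def onz(c,uv,z):
    o,D=ray(c,uv); return o+D*((z-o[2])/D[:,2])[:,None]
def proj(c,X):
    q=np.atleast_2d(X)@c['R'].T+c['t']; s=q[:,:2]/q[:,2:]
    return s*(1+c['k1']*(s**2).sum(1,keepdims=True))*c['f']+[c['cx'],c['cy']]
def tri(c1,u1,c2,u2):
    A=[];b=[]
    for c,u in((c1,u1),(c2,u2)):
        o,D=ray(c,u);d=D[0]/np.linalg.norm(D[0]);P=np.eye(3)-np.outer(d,d);A.append(P);b.append(P@o)
    return np.linalg.lstsq(np.vstack(A),np.hstack(b),rcond=None)[0]
def shot(name,fn):
    c=cam(name);im=ctrl.get_image(name);cv2.imwrite('pics/'+fn,im[:,:,::-1]);return c,im
def blobs(im,lo,hi,amin=60,roi=None):
    h=cv2.cvtColor(im,cv2.COLOR_RGB2HSV);m=cv2.inRange(h,np.array(lo),np.array(hi))
    n,l,s,ce=cv2.connectedComponentsWithStats(m)
    return [(s[i,4],ce[i].round(1),cv2.minAreaRect(np.argwhere(l==i)[:,::-1].astype(np.float32))) for i in range(1,n) if s[i,4]>=amin]
E
python3 - <<'E'
from h import *
for n in('top','scene'):
    c,im=shot(n,n+'0.png');print(n,c['f'],(-c['R'].T@c['t']).round(),c['R'].round(2).tolist())
print(ctrl.camera_params('wrist')['T_tool_cam']); print(ctrl.get_obs())
E
```

```text
pics
top 474.9599281088447 [ 370.  -12. 1314.] [[0.07, -1.0, -0.0], [-0.97, -0.07, -0.22], [0.21, 0.02, -0.98]]
scene 574.879480300357 [1532.  357.  753.] [[-0.34, 0.94, -0.02], [0.53, 0.18, -0.83], [-0.77, -0.29, -0.56]]
[[-9.55723015e-04 -9.57127607e-01 -2.89665032e-01  7.86211140e+01]
 [ 9.99999216e-01 -6.80355008e-04 -1.05133748e-03 -1.18638184e+00]
 [ 8.09189070e-04 -2.89665810e-01  9.57127507e-01 -1.61968763e+02]
 [ 0.00000000e+00  0.00000000e+00  0.00000000e+00  1.00000000e+00]]
{'t': 0.1, 'qpos': array([ 1.09303553e+00,  4.23756297e-01,  1.63062745e+00, -2.69760113e-05,
        1.08860131e+00, -1.89787410e-02]), 'qvel': array([-1.46532483e-03,  3.76459410e-04, -2.82787355e-03,  1.11432534e-04,
        2.27395508e-03,  6.82843854e-05]), 'joint_torque': array([ 3.35312852e-04, -5.45605731e+01, -2.74327880e+01,  6.44503185e-02,
        1.87485537e-02, -1.19791119e-05]), 'ee_pos': array([276.52021777, 559.9271384 , 221.97905322]), 'orientation': array([-7.14257733e-01, -3.05899178e+00,  2.12907691e-03]), 'ft_force': array([ 0.14491451, -0.6833685 , -0.08888916]), 'moment': array([ 0.01756098,  0.01300595, -0.00046679]), 'grasp_force': 0.0, 'width': 87.86641580004616}
```

View pics/top0.png

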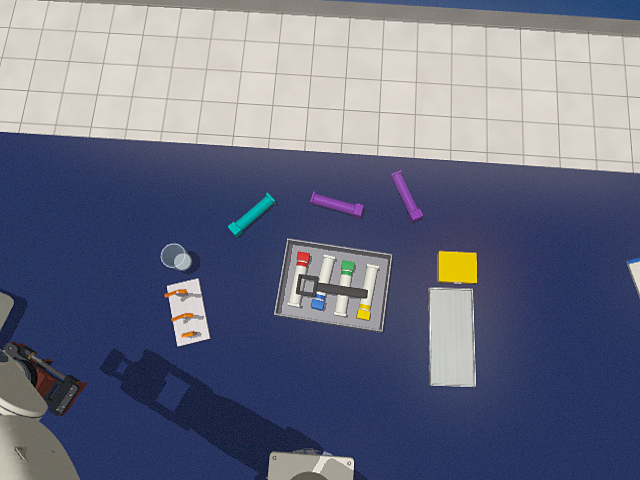

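View pics/scene0.png

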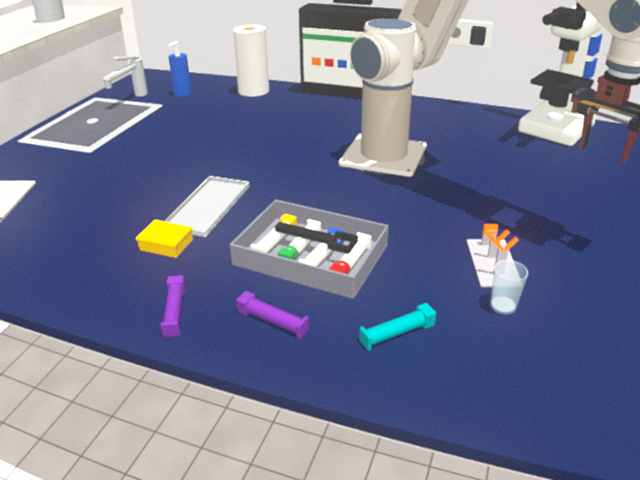

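The top view shows the wrench from its head at (308,286) to its tail at (367,294), with the red cap at (303,258). The tray is at (452,337), the rest at (188,312) and the beaker at (176,258). The scene view agrees.

Run:
```python
from h import *
c=cam('top');im=cv2.imread('pics/top0.png')[:,:,::-1].copy()
h=cv2.cvtColor(im,cv2.COLOR_RGB2HSV)
def rect(mask,roi,z,name):
    m=np.zeros_like(mask);x0,y0,x1,y1=roi;m[y0:y1,x0:x1]=mask[y0:y1,x0:x1]
    n,l,s,ce=cv2.connectedComponentsWithStats(m);i=1+np.argmax(s[1:,4])
    P=onz(c,np.argwhere(l==i)[:,::-1],z)[:,:2].astype(np.float32)
    r=cv2.minAreaRect(P);b=cv2.boxPoints(r);print(name,s[i,4],np.round(r[0],1),np.round(r[1],1),round(r[2],1),'mean',P.mean(0).round(1),b.round(0).tolist())
V=h[...,2];S=h[...,1]
ir=lambda lo,hi:cv2.inRange(h,np.array(lo),np.array(hi))
rect((V<60).astype('u1'.replace('u1','uint8')),(292,265,376,310),54,'wrench')
rect(ir((0,150,100),(6,255,255)),(285,240,325,275),38,'red')
rect(ir((100,120,100),(125,255,255)),(310,290,330,312),38,'blue')
rect(ir((45,120,60),(85,255,255)),(335,255,360,280),38,'green')
rect(ir((20,120,100),(35,255,255)),(355,300,376,325),38,'yellow')
rect(((S<70)&(V>90)).astype('uint8'),(415,283,490,395),15,'tray')
rect((((S<60)&(V>60))).astype('uint8'),(270,230,400,340),55,'crate')
rect(((S<60)&(V>150)).astype('uint8'),(160,270,220,352),8,'restbase')
rect(ir((20,120,100),(35,255,255)),(430,245,485,290),36,'box')
cr=im[225:345,265:400]; r2=im[240:350,150:225]
a=cv2.resize(cr,None,fx=4,fy=4,interpolation=cv2.INTER_CUBIC)[:480];b=cv2.resize(r2,(240,352));
o=np.zeros((480,800,3),np.uint8);o[:,:540]=a;o[:352,550:790]=b;cv2.imwrite('pics/c1.png',o[:,:,::-1])
```

```text
wrench 5 [518.6  19.8] [10.7  0. ] 4.2 mean [518.6  19.8] [[513.0, 19.0], [513.0, 19.0], [524.0, 20.0], [524.0, 20.0]]
red 96 [622.2  61.2] [33.6 22.4] 82.5 mean [622.4  61.3] [[609.0, 46.0], [631.0, 43.0], [635.0, 76.0], [613.0, 79.0]]
blue 109 [494.   12.6] [33.2 23.4] 80.0 mean [494.1  12.4] [[480.0, -2.0], [503.0, -6.0], [508.0, 27.0], [485.0, 31.0]]
green 94 [605.9 -62.2] [33.1 22.3] 82.5 mean [606.3 -62.5] [[593.0, -77.0], [615.0, -80.0], [619.0, -47.0], [597.0, -44.0]]
yellow 159 [ 483.1 -112.6] [34.  38.2] 82.7 mean [ 481.6 -112.4] [[462.0, -127.0], [500.0, -132.0], [504.0, -98.0], [466.0, -93.0]]
tray 4612 [ 439.7 -359.5] [269.2 137.4] 1.2 mean [ 435.2 -354.1] [[304.0, -294.0], [307.0, -431.0], [576.0, -425.0], [573.0, -288.0]]
crate 7923 [548.6 -29.2] [293.6 214.6] 85.2 mean [547.1 -28.6] [[429.0, -166.0], [643.0, -185.0], [668.0, 108.0], [454.0, 126.0]]
restbase 1630 [451.8 366. ] [169.5  89.5] 17.9 mean [450.2 364.6] [[357.0, 383.0], [385.0, 297.0], [546.0, 349.0], [519.0, 435.0]]
box 1218 [ 621.8 -360.6] [ 86.2 107.4] 1.1 mean [ 622.1 -360.2] [[578.0, -308.0], [580.0, -415.0], [666.0, -413.0], [664.0, -306.0]]
```

View pics/c1.png

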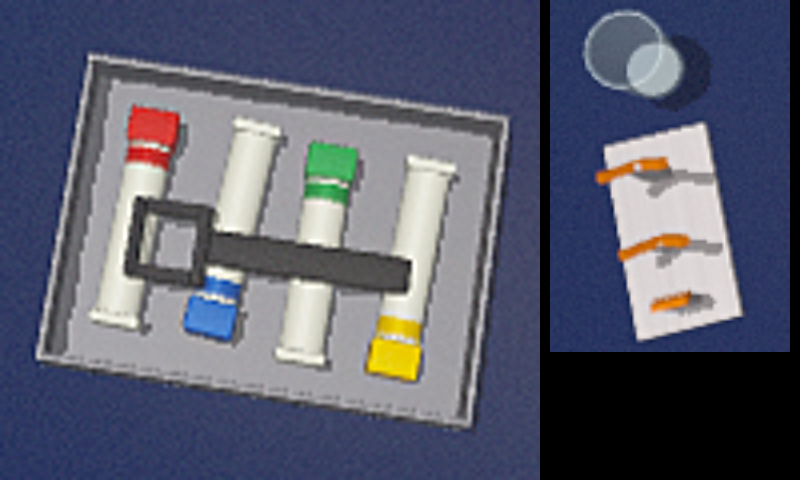

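The crop shows the wrench's head end middle at (132,236) and its tail middle at (411,276), which is (298,284) and (367.8,294) in the full picture. The three orange parts of the rest (two forks and the stop) are also in view.

```bash
cat >> h.py <<'E'
def down(yaw):  # tool z down, tool x axis at yaw
    return Ro.from_euler('z',yaw)*Ro.from_euler('x',np.pi)
def plan(p,Rt,n=None):
    o=ctrl.get_obs();R=Ro.from_rotvec(o['orientation'])
    d=R.inv().apply(np.array(p)-o['ee_pos']);w=(R.inv()*Rt).as_rotvec()
    d2=Rt.inv().apply(np.array(p)-o['ee_pos'])
    print('t',o['t'],'pos',o['ee_pos'].round(1),'width',round(o['width'],1),'gf',round(o['grasp_force'],1),'F',np.round(o['ft_force'],1),'q',o['qpos'].round(2))
    print('trans-first',d.round(1),'rot',w.round(4),'trans after rot',d2.round(1))
E
python3 - <<'E'
from h import *
c=cam('top')
P=onz(c,[(298,284),(367.8,294)],54);print(P.round(1));v=P[0]-P[1];print(np.linalg.norm(v),P.mean(0).round(1),np.degrees(np.arctan2(v[1],v[0])))
print('tray',onz(c,[(429,289),(474,289),(431,386),(476,386)],15).round(1).tolist())
R=Ro.from_rotvec(ctrl.get_obs()['orientation']).as_matrix();print(R.round(3))
a=np.arctan2(v[1],v[0])
for y in(a,a-np.pi):
    plan([*P.mean(0)[:2],200],down(y))
E
```

```text
[[ 542.2   67.1   54. ]
 [ 528.4 -120.3   54. ]]
187.92363544146653 [535.3 -26.6  54. ] 85.80280496697961
tray [[558.8, -290.9, 15.0], [567.3, -414.7, 15.0], [301.9, -302.1, 15.0], [310.0, -420.7, 15.0]]
[[-0.897  0.443 -0.001]
 [ 0.443  0.897 -0.001]
 [ 0.    -0.001 -1.   ]]
t 0.1 pos [276.5 559.9 222. ] width 87.9 gf 0.0 F [ 0.1 -0.7 -0.1] q [ 1.09  0.42  1.63 -0.    1.09 -0.02]
trans-first [-491.7 -411.3   22.6] rot [-1.2000e-03  8.0000e-04  1.1853e+00] trans after rot [-566.  301.   22.]
t 0.1 pos [276.5 559.9 222. ] width 87.9 gf 0.0 F [ 0.1 -0.7 -0.1] q [ 1.09  0.42  1.63 -0.    1.09 -0.02]
trans-first [-491.7 -411.3   22.6] rot [-9.0000e-04 -1.4000e-03 -1.9563e+00] trans after rot [ 566. -301.   22.]
```

```bash
python3 -m pendant '{"grip":[1,1,1,1,1,1,1,1,1,1],"linear":[[0,0,0],[0,0,0],[0,0,0],[0,0,0],[0,0,0],[0,0,0],[0,0,0],[0,0,0],[0,0,0],[0,0,0]],"angular":[[0,0,0.1185],[0,0,0.1185],[0,0,0.1185],[0,0,0.1185],[0,0,0.1185],[0,0,0.1185],[0,0,0.1185],[0,0,0.1185],[0,0,0.1185],[0,0,0.1185]]}'
python3 -m pendant '{"grip":[1,1,1,1,1,1,1,1,1],"linear":[[-34,18,0],[-34,18,0],[-34,18,0],[-34,18,0],[-34,18,0],[-34,18,0],[-34,18,0],[-34,18,0],[-34,18,0]],"angular":[[0,0,0],[0,0,0],[0,0,0],[0,0,0],[0,0,0],[0,0,0],[0,0,0],[0,0,0],[0,0,0]]}'
python3 -m pendant '{"grip":[1,1,1,1,0.2,0.2,0.2,0.2,0.2,0.2],"linear":[[-34,18,0],[-34,18,0],[-34,18,0],[-34,18,0],[-34,18,0],[-34,18,0],[-34,18,0],[-22,13,10],[0,0,12],[0,0,0]],"angular":[[0,0,0],[0,0,0],[0,0,0],[0,0,0],[0,0,0],[0,0,0],[0,0,0],[0,0,0],[0,0,0],[0,0,0]]}'
python3 - <<'E'
from h import *
c,im=shot('wrist','w1.png')
plan([535.3,-26.6,200],down(np.radians(85.8)))
print(proj(c,[[542.2,67.1,54],[528.4,-120.3,54]]).round(1))
E
```

```text
t: 0.93
ee_pos: [276.6, 560.1, 222.2]
orientation: [2.307, 2.132, -0.001]
ft_force: [-0.3, -0.4, -0.6]
width: 87.9
grasp_force: 0.0
t: 1.68
ee_pos: [416.2, 241.5, 222.6]
orientation: [-2.301, -2.139, 0.0]
ft_force: [0.6, -0.3, -0.7]
width: 87.8
grasp_force: 0.0
t: 2.52
ee_pos: [534.6, -27.5, 198.5]
orientation: [-2.302, -2.134, 0.004]
ft_force: [-0.7, 0.4, -0.2]
width: 53.6
grasp_force: 0.0
t 2.5667 pos [534.5 -26.6 199.3] width 53.2 gf 0.0 F [-0.3 -0.1 -0.8] q [-0.07  0.32  1.85  0.    0.98  0.  ]
trans-first [ 0.1  0.8 -0.7] rot [-0.0034 -0.0001 -0.0012] trans after rot [ 0.1  0.8 -0.7]
[[319.   97.2]
 [319.7 329.5]]
```

View pics/w1.png

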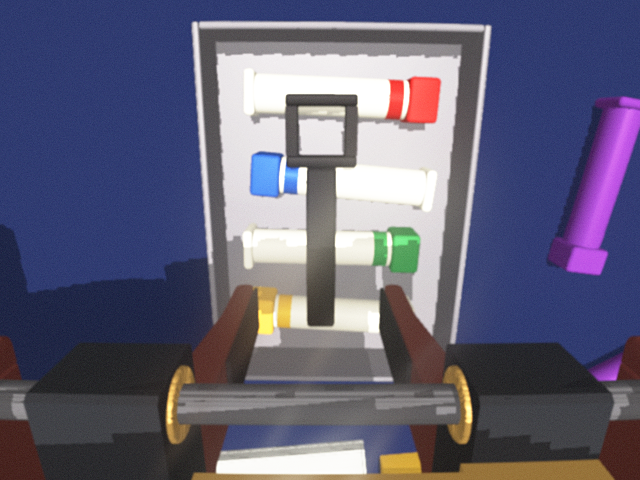

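The wrist view shows the wrench from its head at (321,96) to its tail at (320,325), within a few pixels of the prediction. I'll descend and grip it.

```bash
python3 -m pendant '{"grip":[0.2,0.2,0.2,0.2,0.2,0.2,-1,-1,-1,-1,-1,-1],"linear":[[0,0,30],[0,0,30],[0,0,30],[0,0,30],[0,0,25],[0,0.5,15],[0,0,0],[0,0,0],[0,0,0],[0,0,0],[0,0,0],[0,0,0]],"angular":[[0,0,0],[0,0,0],[0,0,0],[0,0,0],[0,0,0],[0,0,0],[0,0,0],[0,0,0],[0,0,0],[0,0,0],[0,0,0],[0,0,0]]}'
python3 - <<'E'
from h import *
plan([535.3,-26.6,38.5],down(np.radians(85.8)))
E
```

```text
t: 3.57
ee_pos: [537.1, -26.0, 42.1]
orientation: [2.3, 2.138, 0.003]
ft_force: [-0.6, 1.9, 7.7]
width: 23.7
grasp_force: 30.0
t 3.5667 pos [537.1 -26.   42.1] width 23.7 gf 30.0 F [-0.6  1.9  7.7] q [-0.07  0.57  1.92  0.    0.65  0.  ]
trans-first [-0.7 -1.7  3.6] rot [ 0.0023 -0.0002  0.0003] trans after rot [-0.7 -1.7  3.6]
```

```bash
python3 -m pendant '{"grip":[-1,-1,-1,-1,-1,-1,-1],"linear":[[0,0,-5],[0,0,-15],[0,0,-25],[0,0,-25],[0,0,-25],[0,0,-15],[0,0,0]],"angular":[[0,0,0],[0,0,0],[0,0,0],[0,0,0],[0,0,0],[0,0,0],[0,0,0]]}'
python3 - <<'E'
from h import *
c,im=shot('wrist','w2.png')
c2,i2=shot('top','t2.png')
plan([434.5,-357,120],down(np.radians(1.2)))
o=ctrl.get_obs();R=Ro.from_rotvec(o['orientation'])
for dz in(0,-8,-16):
  print(dz,proj(c,o['ee_pos']+R.apply([[95,0,dz],[-95,0,dz]])).round(1).tolist())
print('top',proj(c2,o['ee_pos']+R.apply([[95,0,-16],[-95,0,-16]])).round(1).tolist())
h=cv2.cvtColor(i2,cv2.COLOR_RGB2HSV);print('tray',proj(c2,[[434.5,-357,3]]))
E
```

```text
t: 4.15
ee_pos: [538.3, -26.4, 154.4]
orientation: [2.298, 2.136, 0.007]
ft_force: [1.3, -0.7, -0.7]
width: 23.5
grasp_force: 30.0
t 4.25 pos [536.2 -26.2 151.1] width 24.0 gf 30.0 F [ 0.4  0.2 -1. ] q [-0.07  0.39  1.88 -0.    0.87  0.  ]
trans-first [-337.3  -77.3   31. ] rot [ 1.1000e-03 -9.0000e-04  1.4768e+00] trans after rot [-108.6  328.6   31.1]
0 [[311.8, 75.9], [314.0, 465.3]]
-8 [[311.6, 73.5], [313.9, 477.9]]
-16 [[311.4, 70.9], [313.8, 491.5]]
top [[295.1, 277.1], [372.4, 288.1]]
tray [[451.29682982 336.62590051]]
```

View pics/w2.png

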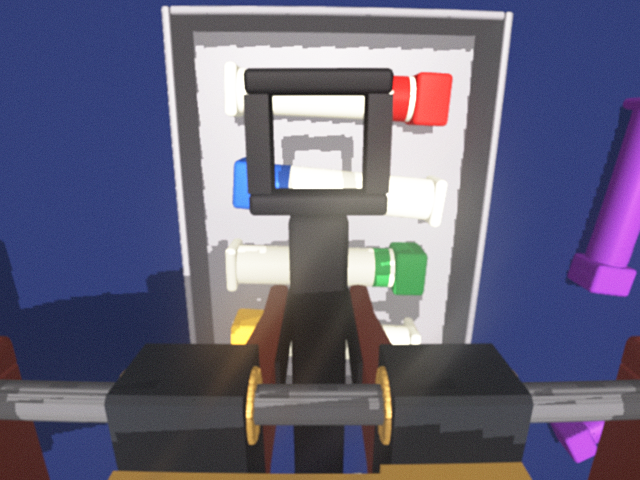

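```bash
python3 -m pendant '{"grip":[-1,-1,-1,-1,-1,-1,-1,-1,-1,-1,-1,-1],"linear":[[-15,-4,0],[-30,-7,0],[-30,-7,0],[-30,-7,0],[-30,-7,0],[-30,-7,0],[-30,-7,0],[-30,-7,0],[-30,-7,0],[-30,-7,0],[-30,-6,0],[-22,-4,0]],"angular":[[0,0,0],[0,0,0],[0,0,0],[0,0,0],[0,0,0],[0,0,0],[0,0,0],[0,0,0],[0,0,0],[0,0,0],[0,0,0],[0,0,0]]}'
python3 -m pendant '{"grip":[-1,-1,-1,-1,-1,-1,-1,-1,-1,-1],"linear":[[0,0,0],[0,0,0],[0,0,0],[0,0,0],[0,0,0],[0,0,0],[0,0,0],[0,0,0],[0,0,0],[0,0,0]],"angular":[[0,0,0.118],[0,0,0.118],[0,0,0.118],[0,0,0.118],[0,0,0.118],[0,0,0.118],[0,0,0.118],[0,0,0.118],[0,0,0.118],[0,0,0.118]]}'
python3 -m pendant '{"grip":[-1,-1,-1,-1,-1],"linear":[[0,0,15],[0,0,15],[0,0,15],[0,0,15],[0,0,0]],"angular":[[0,0,0.118],[0,0,0.118],[0,0,0.06],[0,0,0],[0,0,0]]}'
python3 - <<'E'
from h import *
c,im=shot('wrist','w3.png')
plan([434.5,-357,20],down(np.radians(1.2)))
o=ctrl.get_obs();R=Ro.from_rotvec(o['orientation'])
print(proj(c,[[567,-295,15],[567,-417,15],[305,-300,15],[305,-420,15]]).round())
E
```

```text
t: 5.25
ee_pos: [433.0, -358.1, 148.8]
orientation: [-2.3, -2.136, 0.001]
ft_force: [0.7, 0.2, -1.9]
width: 23.5
grasp_force: 30.0
t: 6.08
ee_pos: [433.8, -355.8, 148.7]
orientation: [-3.101, -0.487, 0.004]
ft_force: [0.4, -0.4, -0.1]
width: 23.9
grasp_force: 30.0
t: 6.5
ee_pos: [432.3, -354.5, 86.4]
orientation: [-3.136, -0.034, 0.009]
ft_force: [-0.2, 0.5, -0.8]
width: 23.5
grasp_force: 30.0
t 6.55 pos [ 433.  -355.1   87.9] width 23.9 gf 30.0 F [-0.5  0.7 -0.3] q [-0.71  0.52  1.85 -0.    0.77  0.84]
trans-first [ 1.8  2.2 67.9] rot [-0.0039  0.0045  0.0012] trans after rot [ 1.5  1.9 67.9]
[[208.  11.]
 [440.  16.]
 [237. 422.]
 [404. 426.]]
```

View pics/w3.png

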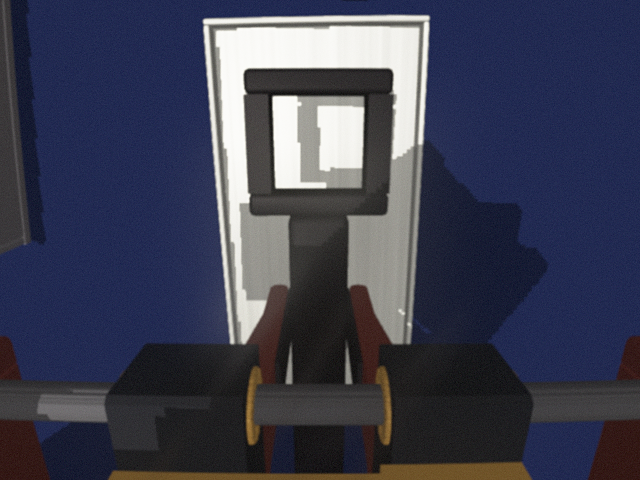

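The tray rim is at columns 205–428 with the wrench centred at about 319, so it is lined up. I'll lower it.

```bash
python3 -m pendant '{"grip":[-1,-1,-1,-1,-1,-1],"linear":[[0,0,20],[0,0,20],[0,0,20],[0,0,10],[0,0,5],[0,0,0]],"angular":[[0,0,0],[0,0,0],[0,0,0],[0,0,0],[0,0,0],[0,0,0]]}'
python3 -m pendant '{"grip":[-1,-1,-1],"linear":[[0,0,1.5],[0,0,1],[0,0,0]],"angular":[[0,0,0],[0,0,0],[0,0,0]]}'
```

```text
t: 7.05
ee_pos: [434.4, -356.3, 15.0]
orientation: [-3.14, -0.034, 0.002]
ft_force: [0.4, 0.3, -0.7]
width: 23.7
grasp_force: 30.0
t: 7.3
ee_pos: [435.3, -357.0, 14.0]
orientation: [3.14, 0.034, 0.002]
ft_force: [0.8, -0.1, -1.1]
width: 24.0
grasp_force: 30.0
```

```bash
for i in 1 2; do python3 -m pendant '{"grip":[-1,-1,-1],"linear":[[0,0,1],[0,0,1],[0,0,0]],"angular":[[0,0,0],[0,0,0],[0,0,0]]}' | egrep 'ee|ft'; done
```

```text
ee_pos: [434.9, -356.7, 11.4]
ft_force: [0.0, 0.7, -0.2]
ee_pos: [434.7, -356.5, 9.0]
ft_force: [-0.8, 0.1, -0.5]
```

```bash
for i in 1 2; do python3 -m pendant '{"grip":[-1,-1,-1],"linear":[[0,0,0.7],[0,0,0.7],[0,0,0]],"angular":[[0,0,0],[0,0,0],[0,0,0]]}' | egrep 'ee|ft'; done
```

```text
ee_pos: [434.8, -356.6, 8.2]
ft_force: [-1.5, 1.2, 5.2]
ee_pos: [434.8, -356.6, 8.1]
ft_force: [-4.8, 4.6, 19.6]
```

```bash
python3 -m pendant '{"grip":[-1,-1,-0.1,-0.1,-0.1,-0.1,-0.1],"linear":[[0,0,-1],[0,0,0],[0,0,0],[0,0,0],[0,0,0],[0,0,0],[0,0,0]],"angular":[[0,0,0],[0,0,0],[0,0,0],[0,0,0],[0,0,0],[0,0,0],[0,0,0]]}'
python3 -m pendant '{"grip":[-0.1,-0.1,-0.1,-0.1,-0.1,-0.1,-0.1,-0.1,0.1,0.1],"linear":[[0,0,-5],[0,0,-15],[0,0,-25],[0,0,-30],[0,0,-30],[0,0,-30],[0,0,-30],[0,0,-15],[0,0,0],[0,0,0]],"angular":[[0,0,0],[0,0,0],[0,0,0],[0,0,0],[0,0,0],[0,0,0],[0,0,0],[0,0,0],[0,0,0],[0,0,0]]}'
python3 - <<'E'
from h import *
c,im=shot('wrist','w4.png');c2,i2=shot('top','t4.png')
m=cv2.inRange(cv2.cvtColor(i2,cv2.COLOR_RGB2HSV),(0,150,100),(6,255,255))
pts=np.argwhere(m[240:280,285:330])[:,::-1]+[285,240];P=onz(c2,pts,38)
print('red cap',P.mean(0))
E
```

```text
t: 8.88
ee_pos: [434.8, -356.5, 7.1]
orientation: [-3.141, -0.034, 0.0]
ft_force: [0.0, -0.3, -0.4]
width: 38.9
grasp_force: 0.0
t: 9.72
ee_pos: [435.1, -356.8, 188.2]
orientation: [3.14, 0.034, 0.002]
ft_force: [-0.7, 1.1, 0.2]
width: 47.1
grasp_force: 0.0
red cap [617.24369121  61.27153918  38.        ]
```

View pics/w4.png

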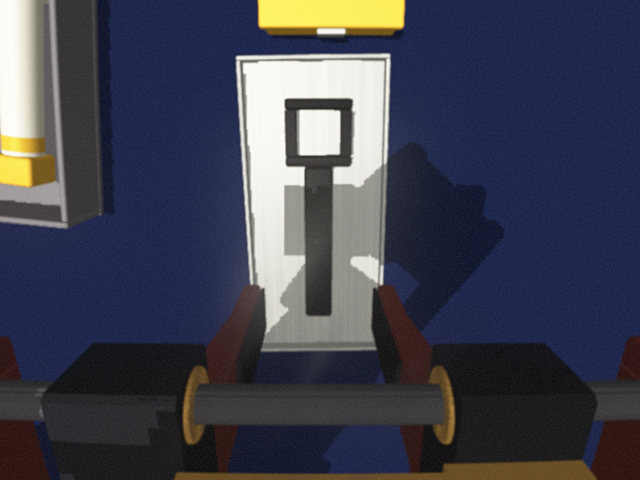

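The wrench lies flat inside the tray, head end at (319,102) and tail at (318,314). Next is the red tube.

Run:
```python
from h import *
c=cam('top');im=cv2.imread('pics/t4.png')[:,:,::-1].copy();h=cv2.cvtColor(im,cv2.COLOR_RGB2HSV)
w=((h[...,1]<45)&(h[...,2]>190)).astype('uint8');r=cv2.inRange(h,(0,150,90),(6,255,255))
m=((w>0)|(r>0)).astype('uint8');m[:,:280]=0;m[:,316]=0;m[:248]=0;m[320:]=0;m[:,330:]=0
m=cv2.morphologyEx(m,cv2.MORPH_CLOSE,np.ones((3,3)))
n,l,s,ce=cv2.connectedComponentsWithStats(m)
for i in range(1,n):
    if s[i,4]>100:
        P=onz(c,np.argwhere(l==i)[:,::-1],37)[:,:2].astype(np.float32);q=cv2.minAreaRect(P)
        e=np.linalg.svd(P-P.mean(0),full_matrices=False)[2][0];print(s[i],q,P.mean(0),np.degrees(np.arctan(e[1]/e[0])))
a=np.radians(172.5)
plan([548,71,200],down(a))
plan([548,71,200],down(a-np.pi))
```

```text
[287 252  23  55 544] ((559.9195556640625, 68.36444854736328), (33.96944808959961, 148.17123413085938), 83.33683013916016) [561.75323  68.43353] -7.026846
[315 254  15  42 343] ((575.851806640625, 0.08849716186523438), (26.903812408447266, 110.51809692382812), 82.0340576171875) [572.3775      0.7786735] -6.4568734
t 9.8167 pos [ 434.1 -356.   186.2] width 48.1 gf 0.0 F [ 0.   0.1 -0.8] q [-0.71  0.38  1.8  -0.    0.97  0.84]
trans-first [ 123.2 -424.4  -13.4] rot [-2.4000e-03 -1.8000e-03 -2.9889e+00] trans after rot [-57.2 438.2 -13.8]
t 9.8167 pos [ 434.1 -356.   186.2] width 48.1 gf 0.0 F [ 0.   0.1 -0.8] q [-0.71  0.38  1.8  -0.    0.97  0.84]
trans-first [ 123.2 -424.4  -13.4] rot [-0.0012  0.0016  0.1527] trans after rot [  57.2 -438.2  -13.8]
```

```bash
python3 -m pendant '{"grip":[0.2,0.2,0.2,0.2,0.2,0.2,0.2,0.2,0.2,0.2,0.2,0.2],"linear":[[6,-18,0],[10,-32,0],[10,-32,0],[10,-32,0],[10,-32,0],[10,-32,0],[10,-32,0],[10,-32,0],[10,-32,0],[10,-32,0],[10,-32,0],[10,-32,0]],"angular":[[0,0,0],[0,0,0],[0,0,0],[0,0,0],[0,0,0],[0,0,0],[0,0,0],[0,0,0],[0,0,0],[0,0,0],[0,0,0],[0,0,0]]}'
python3 -m pendant '{"grip":[0.2,0.2,0.2,0.2,0.2,0.2],"linear":[[10,-30,0],[9,-20,0],[0,0,0],[0,0,0],[0,0,0],[0,0,0]],"angular":[[0,0,0],[0,0,0],[0,0,0.07],[0,0,0.07],[0,0,0],[0,0,0]]}'
python3 - <<'E'
from h import *
c,im=shot('wrist','w5.png')
plan([560.5,68.3,100],down(np.radians(-6.8)))
h=cv2.cvtColor(im,cv2.COLOR_RGB2HSV);m=cv2.inRange(h,(0,150,90),(6,255,255))
n,l,s,ce=cv2.connectedComponentsWithStats(m)
for i in range(1,n):
    if s[i,4]>150:
        u=np.argwhere(l==i)[:,::-1];P=onz(c,u,38);print(s[i],ce[i],cv2.minAreaRect(P[:,:2].astype(np.float32)))
print(proj(c,[[560.5+63*np.cos(.119),68.3-63*np.sin(.119),39]]))
E
```

```text
t: 10.82
ee_pos: [541.8, 17.5, 185.5]
orientation: [3.141, 0.034, -0.005]
ft_force: [0.1, -1.0, 0.2]
width: 52.7
grasp_force: 0.0
t: 11.32
ee_pos: [559.7, 66.2, 185.8]
orientation: [3.136, -0.182, -0.005]
ft_force: [0.5, -0.3, 0.7]
width: 52.7
grasp_force: 0.0
t 11.3667 pos [559.9  66.  186.1] width 52.9 gf 0.0 F [-0.1 -0.3 -0.2] q [ 0.1   0.38  1.79 -0.    0.97  1.78]
trans-first [ 0.6 -2.4 86.1] rot [0.0005 0.0023 0.0025] trans after rot [ 0.4 -2.3 86.1]
[ 293  129   44   32 1339] [314.2673637  144.50186706] ((622.400390625, 60.1287841796875), (32.67691421508789, 22.864429473876953), 83.29300689697266)
[296 166  37  15 484] [314.31198347 172.7768595 ] ((601.2800903320312, 63.02281188964844), (27.734676361083984, 10.714537620544434), 83.28170776367188)
[[313.42071877 143.94974837]]
```

View pics/w5.png

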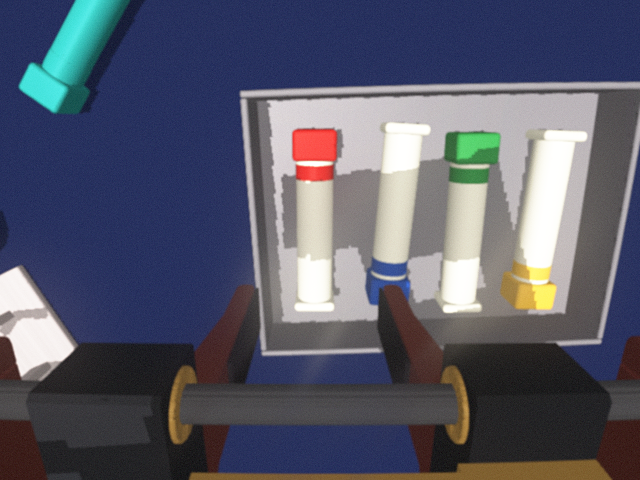

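The red tube is upright in the wrist view, cap at (314,144) and foot at (314,305). The finger paths on both sides are clear, so I'll descend and grip.

```bash
python3 -m pendant '{"grip":[0.2,0.2,0.2,0.2,0.2,0.2,0.2,0.2],"linear":[[0,-1.5,25],[0,0,30],[0,0,30],[0,0,30],[0,0,30],[0,0,20],[0,0,7],[0,0,0]],"angular":[[0,0,0],[0,0,0],[0,0,0],[0,0,0],[0,0,0],[0,0,0],[0,0,0],[0,0,0]]}'
python3 - <<'E'
from h import *
plan([560,67.8,10],down(np.radians(-6.7)))
E
```

```text
t: 12.03
ee_pos: [559.2, 67.2, 13.4]
orientation: [3.136, -0.185, -0.006]
ft_force: [0.3, -0.1, 0.7]
width: 52.7
grasp_force: 0.0
t 12.0333 pos [559.2  67.2  13.4] width 52.7 gf 0.0 F [ 0.3 -0.1  0.7] q [0.1  0.65 1.86 0.   0.63 1.79]
trans-first [ 0.7 -0.7  3.4] rot [ 0.0009  0.004  -0.0008] trans after rot [ 0.7 -0.7  3.4]
```

```bash
python3 -m pendant '{"grip":[0.2,0.2,-1,-1,-1,-1,-1,-1,-1],"linear":[[0.5,-0.5,3],[0,0,0],[0,0,0],[0,0,0],[0,0,0],[0,0,0],[0,0,0],[0,0,0],[0,0,0]],"angular":[[0,0,0],[0,0,0],[0,0,0],[0,0,0],[0,0,0],[0,0,0],[0,0,0],[0,0,0],[0,0,0]]}'
```

```text
t: 12.78
ee_pos: [561.8, 68.3, 13.1]
orientation: [-3.136, 0.185, -0.002]
ft_force: [-1.0, 0.2, 7.1]
width: 29.5
grasp_force: 30.0
```

```bash
python3 -m pendant '{"grip":[-1,-1,-1,-1,-1,-1,-1,-1,-1],"linear":[[0,0,-5],[0,0,-15],[0,0,-25],[0,0,-25],[0,0,-25],[0,0,-25],[0,0,-25],[0,0,-15],[0,0,0]],"angular":[[0,0,0],[0,0,0],[0,0,0],[0,0,0],[0,0,0],[0,0,0],[0,0,0],[0,0,0],[0,0,0]]}'
python3 - <<'E'
from h import *
a=17.9;ax=Ro.from_euler('z',np.radians(a))
ct=np.array([461.3,369.1,85.])
Rt=ax*Ro.from_euler('y',-.35)*Ro.from_euler('x',np.pi)
print('final TCP (axis 9 behind):',ct+Rt.apply([0,0,9]))
plan([461.3,369.1,190],down(np.radians(17.9)))
c,im=shot('wrist','w6.png');T=np.array(ctrl.camera_params('wrist')['T_tool_cam'])
h=cv2.cvtColor(im,cv2.COLOR_RGB2HSV);m=cv2.inRange(h,(0,150,60),(6,255,255))
c['R']=np.linalg.inv(T)[:3,:3];c['t']=np.linalg.inv(T)[:3,3]
n,l,s,ce=cv2.connectedComponentsWithStats(m)
for i in range(1,n):
    if s[i,4]>150:
        u=np.argwhere(l==i)[:,::-1];
        print(s[i],[cv2.minAreaRect(onz(c,u,z)[:,:2].astype(np.float32)) for z in (-26,-24)])
        for z in (-27,-8): print(z,onz(c,u,z)[:,:2].max(0),onz(c,u,z)[:,:2].min(0))
E
```

```text
t: 13.53
ee_pos: [563.3, 68.4, 175.9]
orientation: [-3.135, 0.185, -0.009]
ft_force: [1.0, -0.4, -1.5]
width: 29.2
grasp_force: 30.0
final TCP (axis 9 behind): [464.23669671 370.04852719  76.54564558]
t 13.5333 pos [563.3  68.4 175.9] width 29.2 gf 30.0 F [ 1.  -0.4 -1.5] q [ 0.1   0.4   1.8  -0.    0.94  1.79]
trans-first [-136.6 -286.6  -14.5] rot [ 0.     -0.006  -0.4305] trans after rot [  -4.6 -317.5  -14.1]
[ 269  142   99   71 6721] [((61.65858459472656, 1.3128414154052734), (23.66128921508789, 32.86423873901367), 0.05697266012430191), ((61.391326904296875, 1.3116436004638672), (24.009315490722656, 33.34764099121094), 0.056977760046720505)]
-27 [73.54685642 17.62162215] [ 50.03715486 -14.99673219]
-8 [72.66264471 19.90599745] [ 45.84343712 -17.30410554]
[ 280  217   77   37 2214] [((41.4598388671875, 1.3763227462768555), (13.189945220947266, 26.63471221923828), 0.0689886137843132), ((40.895484924316406, 1.3760604858398438), (13.383956909179688, 27.026485443115234), 0.06899017840623856)]
-27 [48.30431162 14.59901086] [ 35.19258698 -11.83849831]
-8 [43.8666582  16.45788734] [ 28.90917079 -13.70128099]
```

View pics/w6.png

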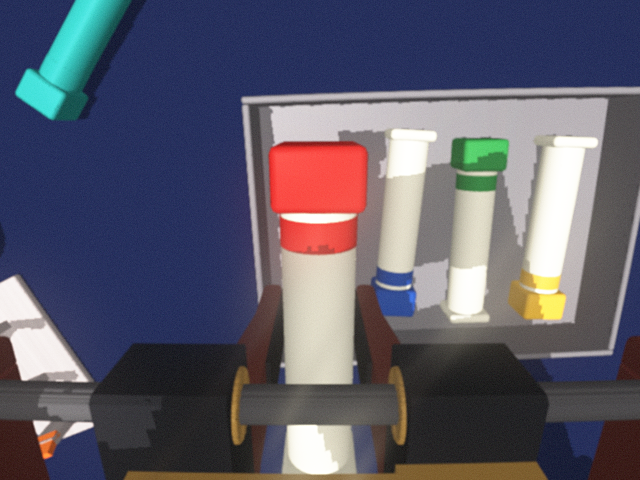

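The tube is held with its cap at (319,178), and the other three tubes are still in the crate. I'll check the rest's fork tips numerically in both fixed views.

Run:
```python
from h import *
ct=np.array([461.3,369.1,85.]);A=Ro.from_euler('z',np.radians(17.9))*Ro.from_euler('y',-.35)
for n,roi in(('top',(150,270,220,352)),('scene',(465,215,530,285))):
    c=cam(n);im=cv2.imread(f'pics/{n}0.png')[:,:,::-1].copy();h=cv2.cvtColor(im,cv2.COLOR_RGB2HSV)
    m=cv2.inRange(h,(3,150,100),(20,255,255));x0,y0,x1,y1=roi;k=np.zeros_like(m);k[y0:y1,x0:x1]=m[y0:y1,x0:x1]
    k=cv2.morphologyEx(k,cv2.MORPH_CLOSE,np.ones((3,3)))
    N,l,s,ce=cv2.connectedComponentsWithStats(k)
    for i in range(1,N):
        if s[i,4]>15:
            u=np.argwhere(l==i)[:,::-1];print(n,s[i,4],ce[i].round(1),'L',u[u[:,0]==u[:,0].min()].mean(0).round(1),'R',u[u[:,0]==u[:,0].max()].mean(0).round(1))
    for x in(33,-33):
        print(' pred',x,[proj(c,ct+A.apply([[x+e,y,2] for e in(-4,4)])).mean(0).round(1).tolist() for y in(29,-29,0)], 'bottom',proj(c,ct+A.apply([[x,0,-21]])).round(1).tolist())
    print(' stop',proj(c,ct+A.apply([[-78,0,0]])).round(1).tolist())
```

```text
top 65 [175.4 292.2] L [165. 295.] R [186.  291.5]
top 74 [182.2 316.1] L [171.  318.5] R [193. 315.]
top 37 [187.5 334. ] L [182.  335.5] R [193. 332.]
 pred 33 [[163.8, 295.9], [186.0, 290.5], [174.9, 293.2]] bottom [[176.9, 291.3]]
 pred -33 [[170.7, 320.1], [192.7, 314.7], [181.7, 317.4]] bottom [[183.6, 315.1]]
 stop [[186.5, 333.5]]
scene 359 [497.8 235.6] L [483.  231.5] R [517. 239.]
 pred 33 [[517.4, 236.4], [489.8, 236.1], [503.6, 236.2]] bottom [[502.8, 247.0]]
 pred -33 [[508.5, 229.2], [482.2, 228.9], [495.4, 229.0]] bottom [[494.6, 239.3]]
 stop [[490.1, 225.4]]
```

```bash
cat > tgt.py <<'E'
from h import *
import sys
ct=np.array([461.8,368.3,85.]);Rt=Ro.from_euler('z',np.radians(17.9))*Ro.from_euler('y',-.35)*Ro.from_euler('x',np.pi)
d=float(sys.argv[1]);p=ct+Rt.apply([1.3,0,9-d]);print(p.round(1));plan(p,Rt)
E
python3 tgt.py 90
```

```text
[436.5 360.1 161.5]
t 13.5833 pos [562.2  68.2 173.9] width 29.5 gf 30.0 F [-0.2  0.2 -1.1] q [ 0.1   0.4   1.8  -0.    0.94  1.79]
trans-first [-159.3 -275.    12. ] rot [ 0.0754  0.3412 -0.4262] trans after rot [ -32.3 -316.4    1.4]
```

```bash
python3 -m pendant '{"grip":[-1,-1,-1,-1,-1,-1,-1,-1,-1,-1,-1],"linear":[[-8,-14,0],[-15,-26,0],[-15,-26,0],[-15,-26,0],[-15,-26,0],[-15,-26,0],[-15,-26,0],[-15,-26,0],[-15,-26,0],[-15,-26,0],[-16,-27,0]],"angular":[[0,0,0],[0,0,0],[0,0,0],[0,0,0],[0,0,0],[0,0,0],[0,0,0],[0,0,0],[0,0,0],[0,0,0],[0,0,0]]}'
python3 -m pendant '{"grip":[-1,-1,-1,-1,-1,-1,-1,-1,-1,-1],"linear":[[0,0,0],[0,0,0],[0,0,0],[0,0,0],[0,0,0],[0,0,0],[0,0,0],[0,0,0],[0,0,0],[0,0,0]],"angular":[[0,0,-0.108],[0,0,-0.108],[0,0,-0.108],[0,0,-0.108],[0,0.0875,0],[0,0.0875,0],[0,0.0875,0],[0,0.0875,0],[0,0,0],[0,0,0]]}'
python3 tgt.py 40
```

```text
t: 14.5
ee_pos: [434.2, 360.4, 170.4]
orientation: [3.134, -0.186, -0.004]
ft_force: [0.2, -0.4, -0.6]
width: 29.5
grasp_force: 30.0
t: 15.33
ee_pos: [434.1, 359.0, 170.7]
orientation: [-3.007, -0.478, -0.524]
ft_force: [0.6, 0.4, -0.8]
width: 29.5
grasp_force: 30.0
[452.8 365.4 114.6]
t 15.3333 pos [434.1 359.  170.7] width 29.5 gf 30.0 F [ 0.6  0.4 -0.8] q [ 0.75  0.3   2.02 -0.29  0.52  2.24]
trans-first [-0.4 -0.3 59.5] rot [0.0008 0.0052 0.0031] trans after rot [-0.7 -0.3 59.5]
```

```bash
python3 -m pendant '{"grip":[-1,-1,-1,-1],"linear":[[0,0,25],[0,0,25],[-0.5,0,9],[0,0,0]],"angular":[[0,0,0],[0,0,0],[0,0,0],[0,0,0]]}'
python3 tgt.py 6; python3 -c "
from h import *
shot('top','t7.png')"; python3 tgt.py 6
```

```text
t: 15.67
ee_pos: [454.8, 365.3, 114.2]
orientation: [-3.008, -0.475, -0.525]
ft_force: [-0.8, -1.2, -1.1]
width: 29.3
grasp_force: 30.0
[463.9 369.   82.6]
t 15.6667 pos [454.8 365.3 114.2] width 29.3 gf 30.0 F [-0.8 -1.2 -1.1] q [ 0.73  0.43  2.01 -0.36  0.41  2.29]
trans-first [-1.5 -0.8 33.1] rot [0.0019 0.005  0.0009] trans after rot [-1.6 -0.7 33. ]
[463.9 369.   82.6]
t 15.7167 pos [454.9 365.6 115.5] width 29.4 gf 30.0 F [ 0.8 -0.7 -1.2] q [ 0.73  0.42  2.01 -0.36  0.41  2.29]
trans-first [-2.1 -0.5 34.2] rot [0.0012 0.0034 0.0008] trans after rot [-2.2 -0.5 34.2]
```

```bash
python3 -m pendant '{"grip":[-1,-1,-1,-1],"linear":[[-1,-0.4,14],[-0.5,0,13],[0,0,6],[0,0,0]],"angular":[[0,0,0],[0,0,0],[0,0,0],[0,0,0]]}'
python3 tgt.py 0
python3 -m pendant '{"grip":[-1,-1,-1],"linear":[[0,0,1.5],[0,0,1],[0,0,0]],"angular":[[0,0,0],[0,0,0],[0,0,0]]}'|egrep 'ee|ft'; python3 tgt.py 0
```

```text
t: 16.05
ee_pos: [464.2, 369.4, 85.1]
orientation: [-3.005, -0.475, -0.53]
ft_force: [-0.2, -0.1, -0.9]
width: 29.3
grasp_force: 30.0
[465.9 369.6  77. ]
t 16.05 pos [464.2 369.4  85.1] width 29.3 gf 30.0 F [-0.2 -0.1 -0.9] q [ 0.72  0.49  2.   -0.41  0.35  2.34]
trans-first [-1.2  0.3  8.1] rot [0.0001 0.0009 0.0011] trans after rot [-1.2  0.3  8.1]
ee_pos: [465.0, 370.0, 83.6]
ft_force: [-0.8, -0.1, -1.4]
[465.9 369.6  77. ]
t 16.3 pos [465.  370.   83.6] width 29.3 gf 30.0 F [-0.8 -0.1 -1.4] q [ 0.72  0.49  2.   -0.41  0.35  2.35]
trans-first [-1.6  0.6  6.5] rot [-0.0007 -0.0008  0.0012] trans after rot [-1.6  0.6  6.5]
```

```bash
for i in 1 2; do python3 -m pendant '{"grip":[-1,-1,-1],"linear":[[-0.5,0,1],[0,0,1],[0,0,0]],"angular":[[0,0,0],[0,0,0],[0,0,0]]}'|egrep 'ee|ft';done; python3 tgt.py 0
```

```text
ee_pos: [465.0, 369.9, 81.0]
ft_force: [0.4, 0.6, -0.9]
ee_pos: [465.2, 370.1, 78.8]
ft_force: [-1.6, 0.4, 0.4]
[465.9 369.6  77. ]
t 16.8 pos [465.2 370.1  78.8] width 29.4 gf 30.0 F [-1.6  0.4  0.4] q [ 0.72  0.5   2.   -0.42  0.34  2.36]
trans-first [-0.1  0.6  1.9] rot [-0.0006 -0.0001  0.0013] trans after rot [-0.1  0.6  1.9]
```

Contact is starting about where it was expected.

```bash
for i in 1 2; do python3 -m pendant '{"grip":[-1,-1],"linear":[[0,0,0.7],[0,0,0]],"angular":[[0,0,0],[0,0,0]]}'|egrep 'ee|ft';done; python3 tgt.py 0
```

```text
ee_pos: [465.3, 370.4, 78.5]
ft_force: [-3.7, 1.9, 3.4]
ee_pos: [465.5, 370.7, 78.1]
ft_force: [-6.3, 1.6, 8.0]
[465.9 369.6  77. ]
t 17.1333 pos [465.5 370.7  78.1] width 29.0 gf 30.0 F [-6.3  1.6  8. ] q [ 0.72  0.5   2.   -0.42  0.34  2.36]
trans-first [-0.4  1.2  1.1] rot [-0.0015 -0.001   0.0013] trans after rot [-0.4  1.2  1.1]
```

```bash
python3 -m pendant '{"grip":[-1,-1],"linear":[[0,-0.8,0],[0,0,0]],"angular":[[0,0,0],[0,0,0]]}'|egrep 'ee|ft'; python3 -m pendant '{"grip":[-1,-1],"linear":[[0,0,0.5],[0,0,0]],"angular":[[0,0,0],[0,0,0]]}'|egrep 'ee|ft';python3 tgt.py 0
```

```text
ee_pos: [465.5, 371.2, 77.8]
ft_force: [-4.8, 0.9, 5.1]
ee_pos: [465.6, 371.4, 77.6]
ft_force: [-6.5, 2.2, 8.2]
[465.9 369.6  77. ]
t 17.4667 pos [465.6 371.4  77.6] width 29.4 gf 30.0 F [-6.5  2.2  8.2] q [ 0.72  0.51  2.   -0.43  0.34  2.36]
trans-first [-0.4  1.8  0.5] rot [-0.0013 -0.001   0.0013] trans after rot [-0.4  1.8  0.5]
```

```bash
python3 -m pendant '{"grip":[-1,-1,-1],"linear":[[0,-1,0],[0,-0.5,0],[0,0,0]],"angular":[[0,0,0],[0,0,0],[0,0,0]]}'|egrep 'ee|ft'; python3 -m pendant '{"grip":[-1,-1,-1],"linear":[[0,0,0.6],[0,0,0.6],[0,0,0]],"angular":[[0,0,0],[0,0,0],[0,0,0]]}'|egrep 'ee|ft';python3 tgt.py 0
```

```text
ee_pos: [465.4, 371.8, 77.3]
ft_force: [-2.0, -4.2, 7.0]
ee_pos: [465.5, 371.8, 77.2]
ft_force: [-9.1, -6.9, 21.6]
[465.9 369.6  77. ]
t 17.9667 pos [465.5 371.8  77.2] width 29.3 gf 30.0 F [-9.1 -6.9 21.6] q [ 0.73  0.51  2.   -0.43  0.34  2.37]
trans-first [-0.3  2.1  0.1] rot [ 0.0005 -0.0004  0.0007] trans after rot [-0.3  2.1  0.1]
```

```bash
python3 -m pendant '{"grip":[-1,-1,-0.25,-0.2,-0.1,0,0.1,0.1,0.1],"linear":[[0,0.3,-1],[0,0,0],[0,0,0],[0,0,0],[0,0,0],[0,0,0],[0,0,0],[0,0,0],[0,0,0]],"angular":[[0,0,0],[0,0,0],[0,0,0],[0,0,0],[0,0,0],[0,0,0],[0,0,0],[0,0,0],[0,0,0]]}'
python3 -m pendant '{"grip":[0.1,0.1,0.1,0.1,0.1,0.1,0.1,0.1],"linear":[[0,0,-5],[0,0,-12],[0,0,-20],[0,0,-25],[0,0,-25],[0,0,-25],[0,0,-20],[0,0,0]],"angular":[[0,0,0],[0,0,0],[0,0,0],[0,0,0],[0,0,0],[0,0,0],[0,0,0],[0,0,0]]}'
python3 - <<'E'
from h import *
c,im=shot('wrist','w8.png');c2,i2=shot('top','t8.png');c3,i3=shot('scene','s8.png')
a=cv2.resize(im,(400,300));b=cv2.resize(i2[200:350,140:340],(400,300));d=cv2.resize(i3[190:330,130:530],(800,280))
cv2.imwrite('pics/fin.png',np.vstack([np.hstack([a,b]),d])[:,:,::-1])
ct=np.array([461.8,368.3,85.]);A=Ro.from_euler('z',np.radians(17.9))*Ro.from_euler('y',-.35)
for n,C,I in(('w',c,im),('t',c2,i2)):
    m=cv2.inRange(cv2.cvtColor(I,cv2.COLOR_RGB2HSV),(0,150,60),(4,255,255));N,l,s,ce=cv2.connectedComponentsWithStats(m)
    print(n,[(s[i].tolist(),ce[i].round(1).tolist()) for i in range(1,N) if s[i,4]>40])
    print(' pred cap top-edge ends, cap top, band',proj(C,ct+A.apply([[75,0,17],[51,0,17],[63,0,17],[43.5,0,15],[33,29,2],[33,-29,2],[-75,0,17]])).round(1).tolist())
E
```

```text
t: 18.72
ee_pos: [465.3, 372.1, 76.7]
orientation: [-3.004, -0.475, -0.531]
ft_force: [-0.3, -1.1, 0.0]
width: 48.5
grasp_force: 0.0
t: 19.38
ee_pos: [422.6, 359.2, 205.0]
orientation: [-2.999, -0.475, -0.538]
ft_force: [0.6, 0.9, 0.1]
width: 48.3
grasp_force: 0.0
w [([297, 137, 49, 36, 1665], [320.9, 154.5]), ([301, 178, 40, 15, 273], [316.8, 183.4])]
 pred cap top-edge ends, cap top, band [[321.4, 134.9], [321.3, 171.6], [321.3, 153.4], [321.3, 182.3], [281.0, 194.3], [361.3, 194.4], [320.9, 338.1]]
t [([164, 276, 16, 13, 131], [171.7, 282.2]), ([169, 287, 12, 7, 43], [174.1, 290.5])]
 pred cap top-edge ends, cap top, band [[169.4, 278.5], [172.0, 287.6], [170.7, 283.0], [173.0, 290.2], [164.1, 295.7], [186.3, 290.3], [185.2, 334.2]]
```

View pics/fin.png

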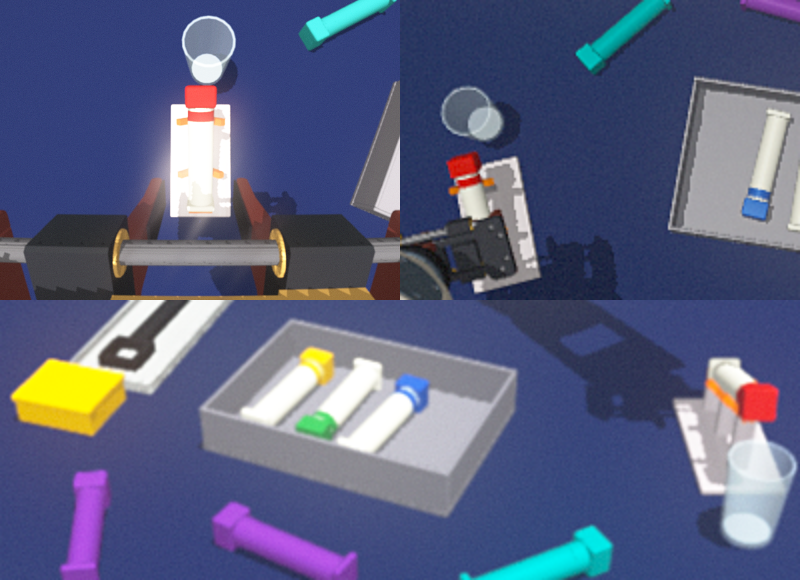

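The red tube sits in both V forks, cap up at (201,100) in the left panel and within about 1 mm of the predicted pixels. The wrench is in the tray, three tubes are in the crate, and the beaker and slide box are where they were.

```bash
python3 -c "
from workcell import ctrl
print(ctrl.close_job())"
```

```text
the job is handed in; nothing more can be done
None
```

The job is handed in at about 20 s: the wrench lies flat in the tray, and the red tube rests in the V supports, cap up and centred to about 1 mm by camera. The other three tubes are still in the crate, and the beaker and slide box look undisturbed.

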